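# Close the drying dishes with their own lids

## Task

The moisture dishes are out of the drying oven and must be closed before they go into the desiccator: pick up the four loose lids by their black knobs or handle and put each on the open dish in the tray that it fits, fully home, so that its flange lies flat on the rim all round. Leave the dishes standing where they are, and set the lids down rather than dropping them.

Things in the scene. Friction and masses are not known exactly. Their poses are not given: they have to be found in the camera images.
- tray: light-grey folded-sheet tray, 270 mm (its x) by 335 mm (its y, which runs away from the robot) over its sloping walls, 35 mm high, floor 2 mm thick; it does not move. The four open dishes stand in it. Origin: centre of its underside. To its right, behind the lids, a computer screen rises from z = 0.09 to 0.44 m, its face at x = 0.65 m and beyond, y = 0.01 to -0.58 m: keep the wrist clear of it.
- dish_small: the small round open dish, the tallest and narrowest, bare stainless steel, loose in the tray: 44 mm outside diameter, 40 mm high, wall 2 mm (mouth 40 mm). Origin: centre of its underside, z up along its axis; the rim is at z = 40 mm.
- dish_medium: the medium round open dish, the lowest, bare stainless steel, loose in the tray: 62 mm outside diameter, 28 mm high, wall 2 mm (mouth 58 mm). Origin: centre of its underside, z up along its axis; the rim is at z = 28 mm.
- dish_large: the large round open dish, the widest round one, bare stainless steel, loose in the tray: 80 mm outside diameter, 32 mm high, wall 2 mm (mouth 76 mm). Origin: centre of its underside, z up along its axis; the rim is at z = 32 mm.
- lid_small: small round lid, bare stainless steel, black knob in the middle, right way up on the worktop: flange 48 mm across, 2.5 mm thick, underside at z = 8 mm; spigot below it 35 mm across, 8 mm deep (2.5 mm play all round), foot tapered 3.5 mm a side. Knob 14 mm across, z = 10.5 to 29.5 mm. Origin: centre of the spigot's underside, z up; seated, it is 32 mm above the origin of dish_small.
- lid_medium: medium round lid, bare stainless steel, black knob in the middle, right way up on the worktop: flange 66 mm across, 2.5 mm thick, underside at z = 8 mm; spigot below it 53 mm across, 8 mm deep (2.5 mm play all round), foot tapered 3.5 mm a side. Knob 16 mm across, z = 10.5 to 29.5 mm. Origin: centre of the spigot's underside, z up; seated, it is 20 mm above the origin of dish_medium.
- lid_large: large round lid, bare stainless steel, black knob in the middle, right way up on the worktop: flange 84 mm across, 2.5 mm thick, underside at z = 8 mm; spigot below it 71 mm across, 8 mm deep (2.5 mm play all round), foot tapered 3.5 mm a side. Knob 19 mm across, z = 10.5 to 29.5 mm. Origin: centre of the spigot's underside, z up; seated, it is 24 mm above the origin of dish_large.
- dish_oblong: the oblong open dish, the only one with corners, bare stainless steel, loose in the tray: 76 mm (its x) by 52 mm (its y) outside, 30 mm high, wall 2 mm. Origin: centre of its underside, z up, x along its length; the rim is at z = 30 mm.
- lid_oblong: oblong lid, bare stainless steel, black bar handle, right way up on the worktop: flange 80 (its x) by 56 mm (its y), underside at z = 8 mm; spigot 67 by 43 mm, 8 mm deep (2.5 mm play), lower edges rounded 4 mm; fits either way round. Bar along x 44 mm, 11 mm wide, z = 20 to 29.5 mm, on two posts. Origin: centre of the spigot's underside, z up; seated, it is 22 mm above the origin of dish_oblong.
Things that resemble listed ones, but are neither listed nor needed, are in the scene too. Leave any pink look-alike of the dish_large alone.

How it is judged:
At the end, for the whole second after the job is handed in: Each lid is on the dish of its own size and shape: centred within 8 mm, its height within 3 mm of fully seated, flat on the rim (within 4 degrees); every dish stands upright within 30 mm of where it stood; all lids and dishes are at rest (horizontal distance between lid_small and dish_small below 0.008 m and z of lid_small in the frame of dish_small between 0.029 and 0.035 m and angle between the z axis of lid_small and the z axis of dish_small, either way round below 0.07 rad and angle between each of dish_small, dish_medium, dish_large, dish_oblong's own z axis and vertical below 0.07 rad and distance of each of dish_small, dish_medium, dish_large, dish_oblong from where it was at the start of the episode below 0.03 m and linear speed of each of lid_small, dish_small, lid_medium, dish_medium, lid_large, dish_large, lid_oblong, dish_oblong below 0.02 m/s and horizontal distance between lid_medium and dish_medium below 0.008 m and z of lid_medium in the frame of dish_medium between 0.017 and 0.023 m and angle between the z axis of lid_medium and the z axis of dish_medium, either way round below 0.07 rad and horizontal distance between lid_large and dish_large below 0.008 m and z of lid_large in the frame of dish_large between 0.021 and 0.027 m and angle between the z axis of lid_large and the z axis of dish_large, either way round below 0.07 rad and horizontal distance between lid_oblong and dish_oblong below 0.008 m and z of lid_oblong in the frame of dish_oblong between 0.019 and 0.025 m and angle between the z axis of lid_oblong and the z axis of dish_oblong, either way round below 0.07 rad); the robot touches nothing.
It fails at once if a dish is tipped over (angle between any of dish_small, dish_medium, dish_large, dish_oblong's own z axis and vertical above 0.6 rad).
It fails at once if a lid is dropped (it falls free from more than about 25 mm) ((contact force between the fingers and lid_small below 0.02 N and linear speed of lid_small above 0.7 m/s) or (contact force between the fingers and lid_medium below 0.02 N and linear speed of lid_medium above 0.7 m/s) or (contact force between the fingers and lid_large below 0.02 N and linear speed of lid_large above 0.7 m/s) or (contact force between the fingers and lid_oblong below 0.02 N and linear speed of lid_oblong above 0.7 m/s)).
It also fails if it takes over 112 s, if anything falls off the work surface, if the arm or the gripper's body presses on something with over 40 N, if the wrist force passes 120 N, or if a joint passes its speed limit or range.

## Robot

A 6-joint arm with a two-finger parallel gripper is mounted at the origin on a cart in front of the work surface, level with it; the furniture and walls round the work are solid. World frame = base frame: x ahead of the robot, y to its left, z up, the work surface at z = 0. Lengths are in m, angles in rad, forces in N, time in s.
With the tool pointing down it reaches from about 0.375 to 0.9 m from the base axis. Payload 3.1 kg.
Tool frame: the origin (TCP) lies between the finger pads; the fingertips stand manip.finger_overhang ahead of it and the grasp point (between the pads) lies 5 mm behind it (manip.finger_overhang is the distance from the TCP to the fingertips, in m); z points along the fingers, y is the line along which they close (so a half turn about z gives the same grasp; the last joint's range is limited). The gripper opens to 85 mm and grips with 20 to 120 N. Pads are 22 mm wide; open, the fingers measure 114 mm over their backs; the gripper's body (76 mm by 85 mm) begins 54 mm behind the grasp point. The pads swing forward as they close: fully open they stand 13 mm farther back than shut.
Start: joints at [1.097, 0.527, 1.433, -0, 1.181, -0.178], TCP at [0.182, 0.598, 0.245] pointing down, gripper open.
Joint ranges: [-3.08, 3.08], [-0.75, 2.2], [0.22, 2.44], [-1.43, 4.57], [0, 2.65], [-2.85, 2.85]. Speed limits (rad/s): [2.79, 2.79, 3.14, 3.14, 3.14, 3.14].

## Interface

Orientations are given as a unit quaternion [x, y, z, w].
In Python, from station import manip gives the robot as it stands.
- The arm moves only by the tool drive_tool, never from a script. Its argument "plan" is a list of rows, each a list of 7 numbers: the shift along the tool's x, y, z in m, then the turn, a rotation vector about the tool's x, y, z in degrees, then the opening, from -1 (shut) to 1 (fully open). In form: [[x, y, z, wx, wy, wz, gripper], ...]. A call has 1 to 10 rows; each row shifts and turns the commanded pose from where the row before left it, along the tool's axes as they then stand; what a row does not reach is not made up. A row lasts 1/10 s, in which the tool goes at most 50 mm and 8.59 degrees, less where a joint would pass 70% of its speed; a pose out of reach is approached as far as the arm can. A call is refused whole if a number of a shift passes 0.05 or a number of a turn 8.59, either way. A call with a gripper value outside its range is refused whole. The fingers move at their own pace and stop on an object; "newtons" is the grip in N (left out, the last holds). Time passes only in rows, so rows that do not move let the fingers close. It gives the time, the measured TCP pose, the force, the opening and the grip force at its end, in the units of the state.
- manip.sense(): the state, without advancing time (a new reading comes with each control period).
- manip.snapshot(name): name is "scene" or "side" or "wrist"; returns a dict with "image" (480x640x3 uint8, red, green, blue), "z_map" (480x640 float32, m along the optical axis (not along the pixel's ray), 0 where there is no reading), "fov_y" (degrees; the focal length in pixels is half the picture's height over the tangent of half this angle, whatever the lens; pixels are square), "cx", "cy" (the principal point, pixels), "k1" (the pictures are not rectified: a ray, as slopes to the right and down, at radius r is drawn at 1 + k1 r^2 times it, then the intrinsics apply), "extrinsics" (4x4, takes a point from camera to world coordinates); the wrist camera has in their place "mount" (4x4, takes a point from camera to tool coordinates, whose origin is the TCP and whose axes are the flange's). Camera axes: x right, y up, looking along -z (the intrinsics and any distortion apply to the point x, -y, -z); pixel columns grow to the right and rows downward; lengths in m; the calibration is good to about 2 mm. A picture is of the moment at which its call begins: read the wrist's pose just before it.
- manip.sign_off(): hands the job in; it is judged then, once.
The state is a dict: "t": time; "q": joint angles; "qd": joint speeds; "tau": joint torques, N m; "tcp_pos": TCP position; "tool_rot": TCP orientation; "force": force on the tool from outside, world axes, zero at the start; "ft_torque": the same for the moment, N m; "finger_gap": opening from 0.0 (shut) to 1.0 (fully open); "gripper_force": force on a finger pad.
Only numpy, scipy, OpenCV 4.12 (cv2) and the standard library are available. Lean on these libraries where they do the work, as an engineer would, in place of code of your own. Each camera call takes 0.05 s, during which the arm holds its last target. There are 200 camera calls.

## Working session

There is one attempt and no reset: what is moved stays moved. The work goes in short steps, Python scripts to look and compute and a tool call to move; the robot and the scene stay as the last step left them, time stands still between calls to the robot, and variables do not carry over. Pictures are saved under pics/ and viewed, at most 14 in all, crops included, and the job is handed in when it is done.

Besides the shell and the picture viewer there is one more tool, called by a JSON object that holds its "op" and its "data", one argument or row to a line. drive_tool: Moves the arm, as the interface text tells. Its arguments: {"type":"object","properties":{"plan":{"type":"array"},"newtons":{"type":"number"}},"required":["plan"]}

```bash
mkdir -p pics; ls
cat > h.py <<'E'
import numpy as np, cv2
from station import manip
def snap(n,fn=None):
    s=manip.sense(); c=manip.snapshot(n)
    if fn: cv2.imwrite('pics/'+fn,c['image'][:,:,::-1])
    f=240/np.tan(np.radians(c['fov_y'])/2)
    K=np.array([[f,0,c['cx']],[0,f,c['cy']],[0,0,1]]); 
    if 'extrinsics' in c: T=np.array(c['extrinsics'])
    else:
        from scipy.spatial.transform import Rotation as R
        M=np.eye(4);M[:3,:3]=R.from_quat(s['tool_rot']).as_matrix();M[:3,3]=s['tcp_pos'];T=M@np.array(c['mount'])
    c.update(K=K,T=T,s=s); return c
def rays(c,uv):
    p=cv2.undistortPoints(np.array(uv,float).reshape(-1,1,2),c['K'],np.array([c['k1'],0,0,0.]))[:,0]
    return np.c_[p[:,0],-p[:,1],-np.ones(len(p))]
def atz(c,uv,z):
    d=rays(c,uv)@c['T'][:3,:3].T; o=c['T'][:3,3]
    return o+d*((z-o[2])/d[:,2])[:,None]
def cloud(c):
    v,u=np.mgrid[:480,:640]; d=rays(c,np.c_[u.ravel(),v.ravel()])*c['z_map'].reshape(-1,1)
    return (d@c['T'][:3,:3].T+c['T'][:3,3]).reshape(480,640,3)
E
python3 - <<'E'
from h import *
print(manip.sense(), manip.finger_overhang)
for n in('scene','side','wrist'):
    c=snap(n,n+'0.png'); print(n,c['K'],c['k1'],c['T'].round(3),c.get('mount'))
    z=c['z_map'];print((z>0).mean(),z[z>0].min(),z.max())
E
```

```text
pics
{'t': 0.0, 'q': array([ 1.09749429e+00,  5.28485080e-01,  1.43391340e+00,  1.60756777e-05,
        1.18142030e+00, -1.78473029e-01]), 'qd': array([ 0.00064166, -0.00025664,  0.00071966,  0.0007869 ,  0.00103993,
        0.00021118]), 'tau': array([ 1.04452789e-03, -4.42355919e+01, -1.78028959e+01, -2.13160897e-04,
        8.29374825e-03, -8.55987878e-06]), 'tcp_pos': array([0.18123865, 0.59741623, 0.24431845]), 'tool_rot': array([ 1.46884105e-01,  9.89153083e-01, -1.05209702e-03, -3.63387542e-04]), 'force': array([-0.45278577,  0.1941926 ,  0.33558304]), 'ft_torque': array([-0.00433858,  0.02503577,  0.01691449]), 'gripper_force': 0.0, 'finger_gap': 0.9982779652304861} 0.014
scene [[623.60542893   0.         319.29343344]
 [  0.         623.60542893 246.1758773 ]
 [  0.           0.           1.        ]] 0.04634143488349846 [[ 0.632  0.479 -0.61  -0.342]
 [-0.775  0.379 -0.505 -0.685]
 [-0.011  0.792  0.611  0.853]
 [ 0.     0.     0.     1.   ]] None
0.995830078125 0.8116632 2.7814267
side [[486.19966606   0.         318.11572323]
 [  0.         486.19966606 232.59882218]
 [  0.           0.           1.        ]] -0.08993751607834687 [[ 0.887  0.302 -0.349  0.099]
 [-0.461  0.559 -0.689 -0.839]
 [-0.013  0.772  0.636  0.803]
 [ 0.     0.     0.     1.   ]] None
0.9960709635416667 0.6229578 3.2236648
wrist [[346.87685372   0.         318.18662791]
 [  0.         346.87685372 241.48508105]
 [  0.           0.           1.        ]] -0.007980146204951941 [[ 0.29  -0.924 -0.248  0.117]
 [ 0.957  0.28   0.078  0.617]
 [-0.003 -0.26   0.966  0.373]
 [ 0.     0.     0.     1.   ]] [[ 2.30306836e-04  9.65536645e-01  2.60267046e-01  6.72661611e-02]
 [ 9.99999786e-01 -3.81589516e-04  5.30731325e-04  1.20855654e-04]
 [ 6.11755718e-04  2.60266868e-01 -9.65536526e-01 -1.28963461e-01]
 [ 0.00000000e+00  0.00000000e+00  0.00000000e+00  1.00000000e+00]]
0.9951041666666667 0.050000448 1.3885431
```

View pics/scene0.png

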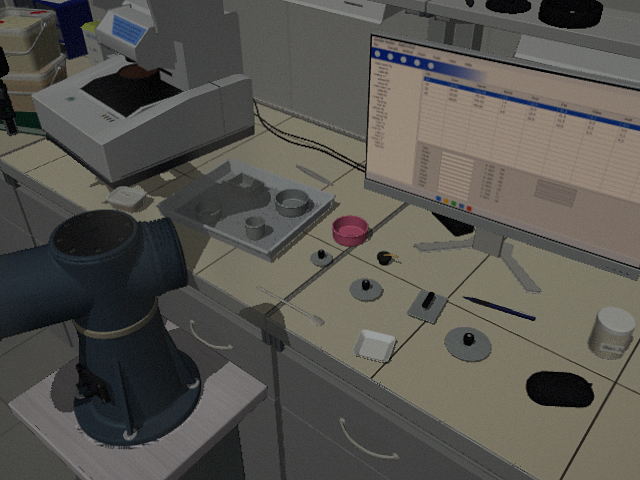

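View pics/side0.png

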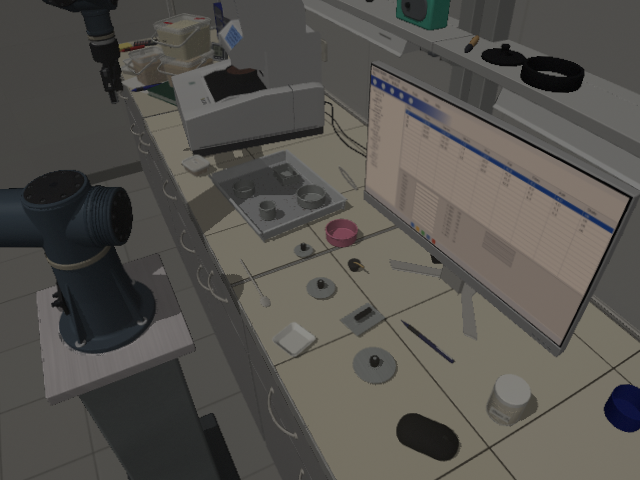

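The scene view shows the lids: small (320,258), medium (366,289), oblong (427,306), large (467,343). The dishes are: small (255,228), large (292,203), and two in shadow, medium (207,213) and oblong (243,180). The side view agrees, with the lids at (304,250), (321,288), (362,318) and (375,364). Next I measure coarsely from depth.

```bash
cat > m.py <<'E'
from h import *
P=[];
S={'scene':dict(ls=(320,258),lm=(366,289),lo=(427,306),ll=(467,343),ds=(255,228),dl=(292,203),dm=(207,213),do=(243,180)),
 'side':dict(ls=(304,250),lm=(321,288),lo=(362,318),ll=(375,364),ds=(267,210),dl=(312,197),dm=(245,186),do=(289,175))}
for n in S:
    c=snap(n); X=cloud(c); 
    for k,(u,v) in S[n].items():
        W=X[v-35:v+35,u-45:u+45].reshape(-1,3); a=atz(c,[(u,v)],.02)[0]
        W=W[np.hypot(*(W-a)[:,:2].T)<.06]
        if k[0]=='l':
            t=W[(W[:,2]>.02)&(W[:,2]<.035)]; f=W[(W[:,2]>.006)&(W[:,2]<.016)]
            r=cv2.minAreaRect((f[:,:2]*1e3).astype(np.float32)); print(n,k,'knob',t.mean(0).round(4),np.percentile(t[:,2],95).round(4),'flange z',np.median(f[:,2]).round(4),'rect',np.round(r[0],1),np.round(r[1],1),r[2], 'handle',cv2.minAreaRect((t[:,:2]*1e3).astype(np.float32)))
        else:
            t=W[(W[:,2]>.024)]; zt=np.percentile(t[:,2],95); t=t[t[:,2]>zt-.004]
            r=cv2.minAreaRect((t[:,:2]*1e3).astype(np.float32)); print(n,k,'rimz',zt.round(4),'rect',np.round(r[0],1),np.round(r[1],1),round(r[2],1))
    P.append(X.reshape(-1,3))
P=np.vstack(P); lo=np.array([.15,-.45]);hi=np.array([.85,.75]); 
P=P[(P[:,0]>.15)&(P[:,0]<.85)&(P[:,1]>-.45)&(P[:,1]<.75)&(P[:,2]<.06)]
im=np.zeros((600,350)); ij=((P[:,:2]-lo)/.002).astype(int); np.maximum.at(im,(599-ij[:,1],ij[:,0]),np.clip(P[:,2]+.01,0,.06)/.06*255)
cv2.imwrite('pics/hm.png',cv2.applyColorMap(im.astype(np.uint8),cv2.COLORMAP_JET))
E
python3 m.py
```

```text
scene ls knob [ 0.4675 -0.0193  0.0268] 0.0313 flange z 0.0105 rect [468.3 -17.2] [49.2 45.5] 38.10577392578125 handle ((469.59857177734375, -18.136518478393555), (19.38179588317871, 13.407875061035156), 27.40839195251465)
scene lm knob [ 0.4456 -0.1524  0.0274] 0.0312 flange z 0.0109 rect [ 447.7 -151.5] [69.5 62.8] 36.78207015991211 handle ((447.12847900390625, -151.37852478027344), (17.624433517456055, 14.1714448928833), 35.89727020263672)
scene lo knob [ 0.4808 -0.2755  0.0285] 0.0316 flange z 0.0108 rect [ 483.2 -274.4] [82.2 55.9] 10.29144287109375 handle ((482.0029602050781, -274.6120910644531), (44.32259750366211, 11.37610912322998), 10.416727066040039)
scene ll knob [ 0.4404 -0.3842  0.0278] 0.0324 flange z 0.011 rect [ 442.5 -384.3] [84.7 84.3] 86.48239135742188 handle ((441.45526123046875, -383.26690673828125), (18.175352096557617, 18.609127044677734), 3.5519068241119385)
scene ds rimz 0.0433 rect [448.2 157.6] [46.5 44.8] 37.0
scene dl rimz 0.0357 rect [587.4 166.8] [97.8 80.8] 26.8
scene dm rimz 0.0349 rect [413.7 291.7] [95.4 61.3] 0.1
scene do rimz 0.035 rect [588.8 31
[... 435 characters left out ...]
8415222168), 61.859710693359375)
side lo knob [ 0.483  -0.2781  0.0264] 0.0292 flange z 0.0088 rect [ 484.  -277.3] [82.  57.8] 11.823860168457031 handle ((483.60736083984375, -276.9459228515625), (44.6497917175293, 11.062920570373535), 10.46165657043457)
side ll knob [ 0.4422 -0.388   0.0268] 0.0297 flange z 0.0093 rect [ 443.3 -386.6] [84.  83.8] 23.60272979736328 handle ((442.9133605957031, -386.8134460449219), (18.37159538269043, 18.376312255859375), 41.94655990600586)
side ds rimz 0.0412 rect [451.2 155. ] [45.5 43.3] 40.6
side dl rimz 0.034 rect [589.2 165.4] [95.5 81. ] 34.9
side dm rimz 0.0305 rect [434.  291.4] [64.1 60.4] 69.2
side do rimz 0.0342 rect [588.8 302.3] [79.5 90.7] 90.0
```

View pics/hm.png

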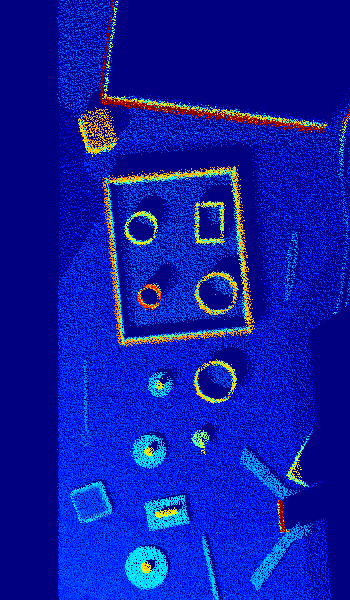

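The height map shows the four dish rims in the tray: round medium (141,228), oblong (210,222), small (149,296), large (216,293). The pink dish is at (216,382) and the lids are in a column below it. Next I bring the wrist camera over the tray.

{"op": "drive_tool", "data": {
  "plan": [
    [-0.018, -0.014, 0, 0, 0, 0, 1],
    [-0.038, -0.029, 0, 0, 0, 0, 1],
    [-0.038, -0.029, 0, 0, 0, 0, 1],
    [-0.038, -0.029, 0, 0, 0, 0, 1],
    [-0.038, -0.029, 0, 0, 0, 0, 1],
    [-0.038, -0.029, 0, 0, 0, 0, 1],
    [-0.038, -0.029, 0, 0, 0, 0, 1],
    [-0.038, -0.029, 0, 0, 0, 0, 1],
    [-0.038, -0.029, 0, 0, 0, 0, 1],
    [-0.038, -0.029, 0, 0, 0, 0, 1]
  ]
}}

```text
t: 1.25
tcp_pos: [0.447, 0.2286, 0.2455]
tool_rot: [0.147, 0.989, 0.0, 0.0]
force: [1.1, 0.9, -0.3]
finger_gap: 0.999
gripper_force: 0.0
```

{"op": "drive_tool", "data": {
  "plan": [
    [0, 0, 0, 0, 0, -8.5, 1],
    [0, 0, 0, 0, 0, -8.4, 1],
    [0, 0, 0, 0, 0, 0, 1],
    [0, 0, 0, 0, 0, 0, 1]
  ]
}}

```text
t: 1.65
tcp_pos: [0.446, 0.2303, 0.2453]
tool_rot: [0.001, 1.0, -0.0, -0.0]
force: [0.3, 0.9, -0.1]
finger_gap: 0.997
gripper_force: 0.0
```

Run:
```python
from h import *
c=snap('wrist','w1.png'); print(c['s']['tcp_pos'],c['s']['tool_rot'])
np.savez('w1.npz',z=c['z_map'],T=c['T'],K=c['K'],k1=c['k1'])
```

```text
[0.44599195 0.23032971 0.24529737] [ 1.37933673e-03  9.99999048e-01 -1.13270270e-05 -4.32981403e-05]
```

View pics/w1.png

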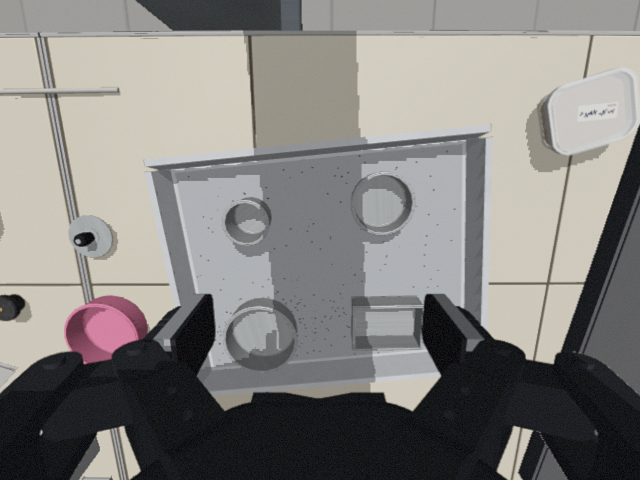

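The wrist view shows the small dish at (247,221), medium at (382,203), large at (261,334) and oblong at (387,325), all clear in the tray. I'll fit their rims, then look over the lids.

```bash
cat > fit.py <<'E'
from h import *
from scipy.optimize import least_squares
def circ(P,R,c0):
    f=lambda p: np.hypot(P[:,0]-p[0],P[:,1]-p[1])-R
    return least_squares(f,c0,loss='soft_l1',f_scale=.001).x
def dishes(c):
    X=cloud(c).reshape(-1,3); out={}
    for k,x,y,R,h in(('ds',.449,.156,.021,.042),('dm',.433,.293,.030,.030),('dl',.583,.165,.039,.034),('do',.570,.306,0,.032)):
        d=np.hypot(X[:,0]-x,X[:,1]-y); W=X[(d<(R+.012 if R else .052))&(X[:,2]>h-.006)&(X[:,2]<h+.008)]
        zt=np.percentile(W[:,2],80); T=W[abs(W[:,2]-zt)<.003]
        if R: p=circ(T,R,[x,y]); rr=np.hypot(*(T[:,:2]-p).T); print(k,p.round(4),'z',zt.round(4),len(T),'r med',np.median(rr).round(4))
        else:
            r=cv2.minAreaRect((T[:,:2]*1e3).astype(np.float32)); print(k,'z',zt.round(4),len(T),r)
def lids(c,L=(('ls',.469,-.020,.024,.007),('lm',.447,-.153,.033,.008),('ll',.442,-.386,.042,.0095),('lo',.483,-.276,0,0))):
    X=cloud(c).reshape(-1,3)
    for k,x,y,R,rk in L:
        d=np.hypot(X[:,0]-x,X[:,1]-y); W=X[d<.055]
        F=W[(W[:,2]>.006)&(W[:,2]<.016)]; N=W[(W[:,2]>.0255)&(W[:,2]<.036)]
        if len(N)<5: print(k,len(F),len(N)); continue
        rf=cv2.minAreaRect((F[:,:2]*1e3).astype(np.float32)); rn=cv2.minAreaRect((N[:,:2]*1e3).astype(np.float32))
        print(k,'flange',np.round(rf[0],1),np.round(rf[1],1),round(rf[2],1),'z',np.median(F[:,2]).round(4),'knob',np.round(rn[0],1),np.round(rn[1],1),round(rn[2],1),'z',np.median(N[:,2]).round(4),len(N))
E
python3 - <<'E'
from fit import *
for n in('wrist','scene','side'):
    c=snap(n); print(n); dishes(c)
E
```

```text
wrist
ds [0.4491 0.1595] z 0.0426 516 r med 0.0213
dm [0.4326 0.2953] z 0.0306 674 r med 0.0303
dl [0.5827 0.1661] z 0.0344 721 r med 0.0392
do z 0.0323 685 ((569.6150512695312, 307.03424072265625), (54.98479461669922, 78.5108871459961), 1.5389727354049683)
scene
ds [0.4481 0.1581] z 0.0421 76 r med 0.0216
dm [0.4316 0.293 ] z 0.0305 94 r med 0.0301
dl [0.5813 0.1642] z 0.0346 111 r med 0.0391
do z 0.0323 99 ((566.0775146484375, 305.13031005859375), (61.15110397338867, 82.27935791015625), 3.102731466293335)
side
ds [0.4505 0.1554] z 0.0411 51 r med 0.0216
dm [0.4336 0.292 ] z 0.0292 56 r med 0.0303
dl [0.5843 0.1618] z 0.0328 84 r med 0.0391
do z 0.0312 66 ((570.0114135742188, 302.29998779296875), (56.71656799316406, 82.70470428466797), 0.006559199653565884)
```

{"op": "drive_tool", "data": {
  "plan": [
    [0, -0.025, 0, 0, 0, 0, 1],
    [0, -0.045, 0, 0, 0, 0, 1],
    [0, -0.045, 0, 0, 0, 0, 1],
    [0, -0.045, 0, 0, 0, 0, 1],
    [0, -0.045, 0, 0, 0, 0, 1],
    [0, -0.045, 0, 0, 0, 0, 1],
    [0, -0.045, 0, 0, 0, 0, 1],
    [0, -0.045, 0, 0, 0, 0, 1],
    [0, -0.045, 0, 0, 0, 0, 1],
    [0, -0.025, 0, 0, 0, 0, 1]
  ]
}}

```text
t: 2.85
tcp_pos: [0.4467, -0.183, 0.2456]
tool_rot: [0.001, 1.0, -0.001, 0.001]
force: [-0.5, 0.5, -0.4]
finger_gap: 1.0
gripper_force: 0.0
```

{"op": "drive_tool", "data": {
  "plan": [
    [0, 0, 0, 0, 0, 0, 1],
    [0, 0, 0, 0, 0, 0, 1],
    [0, 0, 0, 0, 0, 0, 1]
  ]
}}

```text
t: 3.15
tcp_pos: [0.4458, -0.1783, 0.2451]
tool_rot: [-0.001, 1.0, 0.001, -0.0]
force: [0.4, 0.1, -1.3]
finger_gap: 1.0
gripper_force: 0.0
```

Run:
```python
from fit import *
for n in('wrist','scene','side'):
    c=snap(n,n+'2.png'); print(n,c['s']['tcp_pos'],c['s']['tool_rot']); lids(c)
```

```text
wrist [ 0.44580291 -0.17827926  0.24513409] [-5.19973792e-04  9.99999631e-01  5.08888099e-04 -4.55970373e-04]
ls flange [470.2 -17.4] [46.6 46.5] 46.0 z 0.0108 knob [469.9 -18.9] [12.1 13. ] 82.8 z 0.0294 141
lm flange [ 448.4 -150.8] [64.4 64.7] 46.6 z 0.0108 knob [ 447.9 -150.5] [14.6 14.3] 1.9 z 0.0295 179
ll flange [ 443.6 -384.1] [83.6 83.2] 78.5 z 0.0109 knob [ 443.8 -383.5] [17.1 17.7] 84.8 z 0.0295 272
lo flange [ 484.7 -274.1] [80.4 56.3] 10.5 z 0.0109 knob [ 484.1 -273.9] [42.9 11.2] 10.1 z 0.0294 428
scene [ 0.44590247 -0.17815522  0.24522967] [-8.38061354e-04  9.99999517e-01  3.82213029e-04 -3.42303555e-04]
ls flange [467.8 -17.9] [45.7 45.4] 36.3 z 0.0108 knob [469.  -18.2] [15.5 12.8] 39.5 z 0.0285 25
lm flange [ 447.6 -151.4] [67. 63.] 34.8 z 0.0106 knob [ 447.7 -151.2] [17.7 14.4] 16.2 z 0.0291 37
ll flange [ 442.1 -383.9] [84.  84.3] 0.7 z 0.0111 knob [ 441.5 -384.4] [17.5 17.3] 39.0 z 0.029 69
lo flange [ 483.1 -271.9] [85.5 60.8] 10.1 z 0.0106 knob [ 483.  -274.7] [43.3 11.5] 8.6 z 0.0289 89
side [ 0.44601731 -0.1781917   0.24528103] [-9.79459473e-04  9.99999449e-01  2.81832858e-04 -2.51822975e-04]
ls flange [472.7 -19.5] [49.4 43.7] 45.7 z 0.0093 knob [470.4 -21.6] [11.6 10.2] 53.4 z 0.0278 16
lm flange [ 450.  -153.9] [64.8 64.4] 9.8 z 0.0091 knob [ 450.1 -155. ] [12.8 12.9] 33.2 z 0.0281 26
ll flange [ 442.9 -386.4] [83.5 84.8] 10.9 z 0.0093 knob [ 443.8 -387.3] [17.8 15.8] 23.7 z 0.0282 58
lo flange [ 483.9 -276.7] [82.6 57.2] 12.0 z 0.0089 knob [ 483.  -277.5] [42.8 11.4] 9.7 z 0.0278 78
```

View pics/wrist2.png

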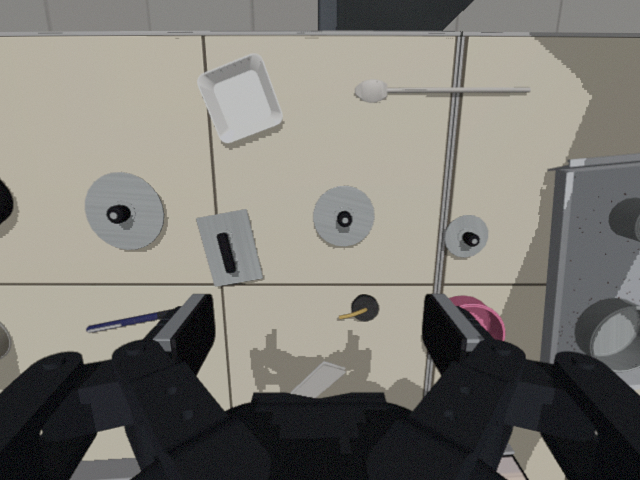

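The wrist view shows lid_large at (124,211), lid_oblong at (229,247), lid_medium at (344,217), lid_small at (466,237), all free to grasp. I start with the medium lid.

{"op": "drive_tool", "data": {
  "plan": [
    [-0.002, 0.028, 0.02, 0, 0, 0, 1],
    [0, 0, 0.04, 0, 0, 0, 1],
    [0, 0, 0.04, 0, 0, 0, 1],
    [0, 0, 0.04, 0, 0, 0, 1],
    [0, 0, 0.04, 0, 0, 0, 1],
    [0, 0, 0.02, 0, 0, 0, 1],
    [0, 0, 0.01, 0, 0, 0, 1],
    [0, 0, 0.007, 0, 0, 0, 1],
    [0, 0, 0, 0, 0, 0, 1],
    [0, 0, 0, 0, 0, 0, 1]
  ]
}}

```text
t: 4.3
tcp_pos: [0.4489, -0.1519, 0.0292]
tool_rot: [-0.0, 1.0, -0.001, 0.001]
force: [0.1, -1.1, 0.0]
finger_gap: 1.003
gripper_force: 0.0
```

Run:
```python
from fit import *
from scipy.spatial import cKDTree
c=dict(np.load('w1.npz')); c['z_map']=c.pop('z'); c['k1']=float(c['k1'])
X=cloud(c).reshape(-1,3); W=X[(abs(X[:,2]-.032)<.003)&(np.hypot(X[:,0]-.57,X[:,1]-.307)<.055)][:,:2]
def f(p):
    a=p[2]; R=np.array([[np.cos(a),np.sin(a)],[-np.sin(a),np.cos(a)]]); q=abs((W-p[:2])@R.T)-[.037,.025]
    return np.where((q>0).all(1),np.hypot(*q.T),q.max(1))
for a in(1.5,1.57,1.65):
    r=least_squares(f,[.5696,.307,a],loss='soft_l1',f_scale=.001); print(r.x,np.degrees(r.x[2]),r.cost)
```

```text
[0.56915515 0.3065998  1.58815422] 90.99453418803382 0.0002289127478589697
[0.56915515 0.3065998  1.58815422] 90.99453392366394 0.0002289127478589408
[0.56915515 0.3065998  1.5881542 ] 90.99453259193548 0.00022891274785884205
```

{"op": "drive_tool", "data": {
  "plan": [
    [0, 0, 0.002, 0, 0, 0, 1],
    [0, 0, 0, 0, 0, 0, -1],
    [0, 0, 0, 0, 0, 0, -1],
    [0, 0, 0, 0, 0, 0, -1],
    [0, 0, 0, 0, 0, 0, -1],
    [0, 0, 0, 0, 0, 0, -1],
    [0, 0, 0, 0, 0, 0, -1],
    [0, 0, 0, 0, 0, 0, -1],
    [0, 0, 0, 0, 0, 0, -1],
    [0, 0, 0, 0, 0, 0, -1]
  ],
  "newtons": 40
}}

```text
t: 5.3
tcp_pos: [0.4482, -0.1517, 0.0265]
tool_rot: [-0.0, 1.0, -0.0, 0.0]
force: [-0.5, 0.5, 5.5]
finger_gap: 0.164
gripper_force: 39.1
```

{"op": "drive_tool", "data": {
  "plan": [
    [0, 0, -0.005, 0, 0, 0, -1],
    [0, 0, -0.015, 0, 0, 0, -1],
    [0, 0, -0.025, 0, 0, 0, -1],
    [0, 0, -0.03, 0, 0, 0, -1],
    [0, 0, -0.03, 0, 0, 0, -1],
    [0, 0, -0.025, 0, 0, 0, -1],
    [0, 0, -0.01, 0, 0, 0, -1],
    [0, 0, 0, 0, 0, 0, -1],
    [0, 0, 0, 0, 0, 0, -1]
  ]
}}

```text
t: 6.2
tcp_pos: [0.4476, -0.1513, 0.1656]
tool_rot: [-0.0, 1.0, 0.0, -0.001]
force: [-0.0, 0.3, -1.2]
finger_gap: 0.159
gripper_force: 39.2
```

Run:
```python
from fit import *
c=snap('wrist','w3.png'); p=c['s']['tcp_pos']; print(p,c['s']['tool_rot'])
X=cloud(c).reshape(-1,3); W=X[np.hypot(*(X[:,:2]-p[:2]).T)<.05]-p
h=np.histogram(W[:,2],bins=np.arange(-.06,.04,.002)); print([(round(a,3),b) for a,b in zip(h[1],h[0]) if b>60])
cv2.imwrite('pics/w3.png',c['image'][:,:,::-1])
```

```text
[ 0.44763565 -0.15134481  0.1655652 ] [-5.97973699e-05  9.99999722e-01  4.15606048e-04 -6.15915417e-04]
[(np.float64(-0.018), np.int64(2484)), (np.float64(-0.016), np.int64(5796)), (np.float64(-0.014), np.int64(107)), (np.float64(-0.01), np.int64(83)), (np.float64(-0.008), np.int64(156)), (np.float64(-0.006), np.int64(199)), (np.float64(-0.004), np.int64(180)), (np.float64(-0.002), np.int64(229)), (np.float64(0.0), np.int64(289)), (np.float64(0.002), np.int64(891)), (np.float64(0.004), np.int64(306)), (np.float64(0.006), np.int64(160)), (np.float64(0.008), np.int64(177)), (np.float64(0.01), np.int64(211)), (np.float64(0.012), np.int64(199)), (np.float64(0.014), np.int64(179)), (np.float64(0.016), np.int64(138)), (np.float64(0.018), np.int64(141)), (np.float64(0.02), np.int64(151)), (np.float64(0.022), np.int64(624)), (np.float64(0.024), np.int64(228)), (np.float64(0.026), np.int64(156)), (np.float64(0.028), np.int64(298)), (np.float64(0.03), np.int64(552)), (np.float64(0.032), np.int64(836)), (np.float64(0.034), np.int64(635)), (np.float64(0.036), np.int64(815))]
```

View pics/w3.png

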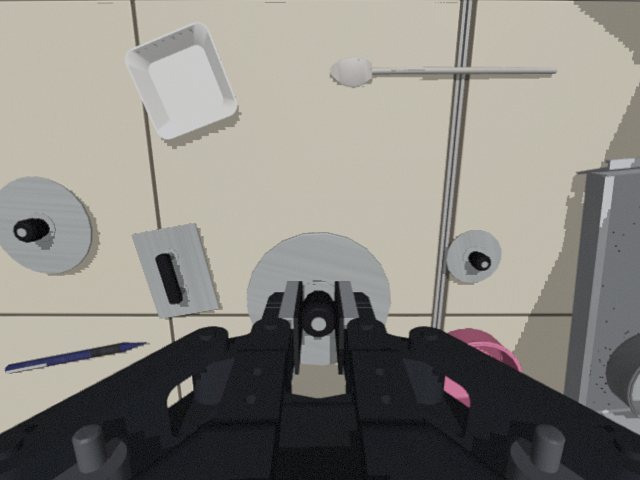

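The picture shows lid_medium held level, its knob between the pads at (318,315). Fitting the flange circle gives the lid's offset in the tool.

```bash
cat >> fit.py <<'E'
def held(c,R,fz=-.016):
    p=c['s']['tcp_pos']; X=cloud(c); m=(abs(X[...,2]-p[2]-fz)<.005)&(np.hypot(X[...,0]-p[0],X[...,1]-p[1])<R+.012)
    D=X[m]-p; print('plane',np.linalg.lstsq(np.c_[D[:,:2],np.ones(len(D))],D[:,2],rcond=None)[0].round(4))
    # edge points: extreme radius per angle
    a=np.arctan2(D[:,1],D[:,0]); E=[]
    for b in np.arange(-np.pi,np.pi,.05):
        s=D[abs(a-b)<.03]
        if len(s)>20:
            r=np.hypot(*s[:,:2].T)
            if r.max()>R-.006: E.append(s[r.argmax(),:2])
    E=np.array(E); o=circ(E,R-.0005,[0,0]); print('held offset',o.round(4),len(E),'resid',np.std(np.hypot(*(E-o).T)).round(4))
E
python3 - <<'E'
from fit import *
held(snap('wrist'),.033)
E
```

```text
plane [-0.0011  0.001  -0.0157]
held offset [0.0002 0.0007] 91 resid 0.0007
```

{"op": "drive_tool", "data": {
  "plan": [
    [0.005, 0.018, 0, 0, 0, 0, -1],
    [0.01, 0.04, 0, 0, 0, 0, -1],
    [0, 0.048, 0, 0, 0, 0, -1],
    [0, 0.048, 0, 0, 0, 0, -1],
    [0, 0.048, 0, 0, 0, 0, -1],
    [0, 0.048, 0, 0, 0, 0, -1],
    [0, 0.048, 0, 0, 0, 0, -1],
    [0, 0.048, 0, 0, 0, 0, -1],
    [0, 0.048, 0, 0, 0, 0, -1],
    [0, 0.034, 0, 0, 0, 0, -1]
  ]
}}

```text
t: 7.3
tcp_pos: [0.4309, 0.2795, 0.1653]
tool_rot: [-0.001, 1.0, -0.0, -0.001]
force: [0.1, -0.6, -1.4]
finger_gap: 0.161
gripper_force: 39.2
```

{"op": "drive_tool", "data": {
  "plan": [
    [0, 0.018, 0.01, 0, 0, 0, -1],
    [0, 0, 0.025, 0, 0, 0, -1],
    [0, 0, 0.025, 0, 0, 0, -1],
    [0, 0, 0.02, 0, 0, 0, -1],
    [0, 0, 0.01, 0, 0, 0, -1],
    [0, 0, 0, 0, 0, 0, -1],
    [0, 0, 0, 0, 0, 0, -1]
  ]
}}

```text
t: 8.0
tcp_pos: [0.4328, 0.2944, 0.0764]
tool_rot: [-0.0, 1.0, -0.0, -0.0]
force: [-0.2, -0.1, -0.6]
finger_gap: 0.161
gripper_force: 39.2
```

{"op": "drive_tool", "data": {
  "plan": [
    [0, 0, 0.01, 0, 0, 0, -1],
    [0, 0, 0.006, 0, 0, 0, -1],
    [0, 0, 0.004, 0, 0, 0, -1],
    [0, 0, 0.003, 0, 0, 0, -1],
    [0, 0, 0.003, 0, 0, 0, -1],
    [0, 0, 0, 0, 0, 0, -1],
    [0, 0, 0, 0, 0, 0, -1]
  ]
}}

```text
t: 8.7
tcp_pos: [0.4331, 0.2943, 0.0503]
tool_rot: [-0.0, 1.0, -0.0, -0.0]
force: [0.8, -0.6, -0.3]
finger_gap: 0.161
gripper_force: 39.2
```

{"op": "drive_tool", "data": {
  "plan": [
    [0, 0, 0.001, 0, 0, 0, -1],
    [0, 0, 0.001, 0, 0, 0, -1],
    [0, 0, 0, 0, 0, 0, -1],
    [0, 0, 0, 0, 0, 0, -1]
  ]
}}

```text
t: 9.1
tcp_pos: [0.4333, 0.2944, 0.0487]
tool_rot: [-0.0, 1.0, 0.0, 0.0]
force: [0.0, -0.0, 4.3]
finger_gap: 0.163
gripper_force: 39.5
```

{"op": "drive_tool", "data": {
  "plan": [
    [0, 0, 0, 0, 0, 0, 0],
    [0, 0, 0, 0, 0, 0, 0],
    [0, 0, 0, 0, 0, 0, 0],
    [0, 0, 0, 0, 0, 0, 0],
    [0, 0, -0.005, 0, 0, 0, 0],
    [0, 0, -0.02, 0, 0, 0, 0],
    [0, 0, -0.035, 0, 0, 0, 0],
    [0, 0, -0.035, 0, 0, 0, 0],
    [0, 0, -0.02, 0, 0, 0, 0],
    [0, 0, 0, 0, 0, 0, 0]
  ]
}}

```text
t: 10.1
tcp_pos: [0.435, 0.2952, 0.1666]
tool_rot: [-0.0, 1.0, 0.001, 0.003]
force: [0.2, -0.3, 0.1]
finger_gap: 0.505
gripper_force: 0.0
```

Run:
```python
from fit import *
c=snap('wrist'); print(c['s']['tcp_pos'])
X=cloud(c).reshape(-1,3); W=X[np.hypot(X[:,0]-.4326,X[:,1]-.2953)<.045]
F=W[abs(W[:,2]-.0325)<.005]; print(np.linalg.lstsq(np.c_[F[:,:2]-[.4326,.2953],np.ones(len(F))],F[:,2],rcond=None)[0].round(4),cv2.minEnclosingCircle((F[:,:2]*1e3).astype(np.float32)))
dishes(c)
```

```text
[0.4349908  0.29515233 0.16664621]
[ 0.0041 -0.0014  0.0331] ((433.49798583984375, 295.2025451660156), 33.01996994018555)
ds [0.4491 0.1596] z 0.0426 876 r med 0.0212
dm [0.4348 0.295 ] z 0.0337 4931 r med 0.024
dl [0.5822 0.166 ] z 0.0341 181 r med 0.0388
do z 0.0324 669 ((560.6666870117188, 306.9932556152344), (37.88365936279297, 78.57634735107422), 0.6646141409873962)
```

The medium lid is seated flat. Next is the small one.

{"op": "drive_tool", "data": {
  "plan": [
    [-0.006, -0.014, 0, 0, 0, 0, 0.4],
    [-0.03, -0.04, 0, 0, 0, 0, 0.4],
    [0, -0.048, 0, 0, 0, 0, 0.4],
    [0, -0.048, 0, 0, 0, 0, 0.4],
    [0, -0.048, 0, 0, 0, 0, 0.4],
    [0, -0.048, 0, 0, 0, 0, 0.4],
    [0, -0.044, 0, 0, 0, 0, 0.4],
    [0, -0.024, 0.02, 0, 0, 0, 0.4],
    [0, 0, 0.03, 0, 0, 0, 0.4],
    [0, 0, 0.03, 0, 0, 0, 0.4]
  ]
}}

```text
t: 11.15
tcp_pos: [0.4685, -0.0218, 0.0816]
tool_rot: [0.001, 1.0, 0.0, -0.001]
force: [-0.2, 0.7, -0.6]
finger_gap: 0.699
gripper_force: 0.0
```

{"op": "drive_tool", "data": {
  "plan": [
    [0, 0, 0.02, 0, 0, 0, 0.4],
    [0, 0, 0, 0, 0, 0, 0.4],
    [0, 0, 0, 0, 0, 0, 0.4]
  ]
}}

```text
t: 11.45
tcp_pos: [0.4682, -0.0201, 0.0625]
tool_rot: [0.0, 1.0, 0.0, -0.001]
force: [-0.2, 0.4, 0.2]
finger_gap: 0.699
gripper_force: 0.0
```

Run:
```python
from fit import *
c=snap('wrist'); print(c['s']['tcp_pos']); lids(c)
```

```text
[ 0.46822308 -0.0200895   0.06245844]
ls flange [470.2 -16.9] [47.3 46.9] 3.0 z 0.0109 knob [469.7 -16.9] [13.5 13.2] 70.1 z 0.0295 553
lm 0 0
ll 0 0
lo 0 0
```

{"op": "drive_tool", "data": {
  "plan": [
    [-0.002, 0.0025, 0.015, 0, 0, 0, 0.4],
    [0, 0, 0.013, 0, 0, 0, 0.4],
    [0, 0, 0.0065, 0, 0, 0, 0.4],
    [0, 0, 0, 0, 0, 0, -1],
    [0, 0, 0, 0, 0, 0, -1],
    [0, 0, 0, 0, 0, 0, -1],
    [0, 0, 0, 0, 0, 0, -1],
    [0, 0, 0, 0, 0, 0, -1],
    [0, 0, 0, 0, 0, 0, -1],
    [0, 0, 0, 0, 0, 0, -1]
  ]
}}

```text
t: 12.5
tcp_pos: [0.4716, -0.0174, 0.0295]
tool_rot: [-0.0, 1.0, -0.0, 0.001]
force: [-1.0, -0.8, 6.5]
finger_gap: 0.138
gripper_force: 39.2
```

{"op": "drive_tool", "data": {
  "plan": [
    [0, 0, -0.005, 0, 0, 0, -1],
    [0, 0, -0.015, 0, 0, 0, -1],
    [0, 0, -0.025, 0, 0, 0, -1],
    [0, 0, -0.03, 0, 0, 0, -1],
    [0, 0, -0.03, 0, 0, 0, -1],
    [0, 0, -0.025, 0, 0, 0, -1],
    [0, 0, -0.01, 0, 0, 0, -1],
    [0, 0, 0, 0, 0, 0, -1],
    [0, 0, 0, 0, 0, 0, -1]
  ]
}}

```text
t: 13.4
tcp_pos: [0.4705, -0.017, 0.1681]
tool_rot: [-0.0, 1.0, 0.0, -0.001]
force: [0.2, -0.5, -0.5]
finger_gap: 0.137
gripper_force: 39.1
```

Run:
```python
from fit import *
c=snap('wrist'); print(c['s']['tcp_pos']); held(c,.024,-.017)
```

```text
[ 0.47052708 -0.0170246   0.16813746]
plane [ 0.0005 -0.0065 -0.0186]
held offset [-0.0016  0.0005] 71 resid 0.0002
```

{"op": "drive_tool", "data": {
  "plan": [
    [0.005, 0.015, 0, 0, 0, 0, -1],
    [0.01, 0.035, 0, 0, 0, 0, -1],
    [0.005, 0.045, 0, 0, 0, 0, -1],
    [0, 0.045, 0, 0, 0, 0, -1],
    [0, 0.026, 0, 0, 0, 0, -1],
    [0, 0.01, 0.01, 0, 0, 0, -1],
    [0, 0, 0.03, 0, 0, 0, -1],
    [0, 0, 0.03, 0, 0, 0, -1],
    [0, 0, 0.018, 0, 0, 0, -1],
    [0, 0, 0, 0, 0, 0, -1]
  ]
}}

```text
t: 14.45
tcp_pos: [0.4482, 0.1584, 0.0777]
tool_rot: [0.0, 1.0, -0.0, -0.004]
force: [-1.5, 0.3, -0.8]
finger_gap: 0.139
gripper_force: 39.2
```

{"op": "drive_tool", "data": {
  "plan": [
    [0, 0, 0, 0, 0, 0, -1],
    [0, 0, 0, 0, 0, 0, -1]
  ]
}}

```text
t: 14.65
tcp_pos: [0.4515, 0.1587, 0.0813]
tool_rot: [0.0, 1.0, 0.0, 0.0]
force: [-0.3, 0.4, 0.2]
finger_gap: 0.135
gripper_force: 39.2
```

{"op": "drive_tool", "data": {
  "plan": [
    [0.001, 0, 0.004, 0, 0, 0, -1],
    [0, 0, 0.004, 0, 0, 0, -1],
    [0, 0, 0.003, 0, 0, 0, -1],
    [0, 0, 0.003, 0, 0, 0, -1],
    [0, 0, 0.003, 0, 0, 0, -1],
    [0, 0, 0, 0, 0, 0, -1],
    [0, 0, 0, 0, 0, 0, -1]
  ]
}}

```text
t: 15.35
tcp_pos: [0.4502, 0.1588, 0.0638]
tool_rot: [-0.0, 1.0, -0.0, 0.0]
force: [0.2, 0.1, 0.1]
finger_gap: 0.136
gripper_force: 39.3
```

{"op": "drive_tool", "data": {
  "plan": [
    [0, 0, 0.001, 0, 0, 0, -1],
    [0, 0, 0.0005, 0, 0, 0, -1],
    [0, 0, 0, 0, 0, 0, -1],
    [0, 0, 0, 0, 0, 0, -1]
  ]
}}

```text
t: 15.75
tcp_pos: [0.4503, 0.1588, 0.0636]
tool_rot: [-0.0, 1.0, -0.0, 0.001]
force: [-1.8, -0.8, 13.3]
finger_gap: 0.136
gripper_force: 40.4
```

{"op": "drive_tool", "data": {
  "plan": [
    [0, 0, -0.001, 0, 0, 0, -1],
    [0, 0, 0, 0, 0, 0, 0],
    [0, 0, 0, 0, 0, 0, 0],
    [0, 0, 0, 0, 0, 0, 0],
    [0, 0, 0, 0, 0, 0, 0],
    [0, 0, -0.01, 0, 0, 0, 0],
    [0, 0, -0.03, 0, 0, 0, 0],
    [0, 0, -0.04, 0, 0, 0, 0],
    [0, 0, -0.02, 0, 0, 0, 0],
    [0, 0, 0, 0, 0, 0, 0]
  ]
}}

```text
t: 16.75
tcp_pos: [0.4521, 0.1591, 0.1667]
tool_rot: [-0.0, 1.0, 0.0, 0.004]
force: [0.1, 0.4, -0.1]
finger_gap: 0.499
gripper_force: 0.0
```

```bash
cat >> fit.py <<'E'
def seated(c,x,y,z,R):
    X=cloud(c).reshape(-1,3); W=X[np.hypot(X[:,0]-x,X[:,1]-y)<R]
    F=W[abs(W[:,2]-z)<.005]; print('seat',np.linalg.lstsq(np.c_[F[:,:2]-[x,y],np.ones(len(F))],F[:,2],rcond=None)[0].round(4),'want',z,cv2.minAreaRect((F[:,:2]*1e3).astype(np.float32)))
E
python3 - <<'E'
from fit import *
c=snap('wrist'); print(c['s']['tcp_pos'])
seated(c,.4491,.1596,.0445,.035); dishes(c)
E
```

```text
[0.45214697 0.15912185 0.1666646 ]
seat [-0.0008 -0.0024  0.0451] want 0.0445 ((448.9483337402344, 159.104248046875), (46.801902770996094, 47.39646530151367), 4.525522708892822)
ds [0.4499 0.1594] z 0.0456 2714 r med 0.0176
dm [0.4345 0.2958] z 0.0336 5091 r med 0.0243
dl [0.5823 0.1659] z 0.0344 695 r med 0.0391
do z 0.0321 306 ((569.1852416992188, 306.75311279296875), (54.068145751953125, 79.25604248046875), 0.7119147777557373)
```

The small lid is seated. Next is the large one.

{"op": "drive_tool", "data": {
  "plan": [
    [0.006, -0.015, 0, 0, 0, 0, 0.4],
    [0, -0.035, 0, 0, 0, 0, 0.4],
    [0, -0.048, 0, 0, 0, 0, 0.4],
    [0, -0.048, 0, 0, 0, 0, 0.4],
    [0, -0.048, 0, 0, 0, 0, 0.4],
    [0, -0.048, 0, 0, 0, 0, 0.4],
    [0, -0.048, 0, 0, 0, 0, 0.4],
    [0, -0.048, 0, 0, 0, 0, 0.4],
    [0, -0.048, 0, 0, 0, 0, 0.4],
    [0, -0.048, 0, 0, 0, 0, 0.4]
  ]
}}

```text
t: 17.8
tcp_pos: [0.443, -0.2766, 0.162]
tool_rot: [0.0, 1.0, 0.001, -0.001]
force: [0.8, 0.4, 0.6]
finger_gap: 0.701
gripper_force: 0.0
```

{"op": "drive_tool", "data": {
  "plan": [
    [0, -0.048, 0, 0, 0, 0, 0.4],
    [0, -0.04, 0, 0, 0, 0, 0.4],
    [0, -0.02, 0.02, 0, 0, 0, 0.4],
    [0, 0, 0.03, 0, 0, 0, 0.4],
    [0, 0, 0.03, 0, 0, 0, 0.4],
    [0, 0, 0.018, 0, 0, 0, 0.4],
    [0, 0, 0, 0, 0, 0, 0.4],
    [0, 0, 0, 0, 0, 0, 0.4],
    [0, 0, 0, 0, 0, 0, 0.4]
  ]
}}

```text
t: 18.7
tcp_pos: [0.4446, -0.3836, 0.066]
tool_rot: [-0.0, 1.0, -0.001, 0.0]
force: [-0.3, -0.9, 0.6]
finger_gap: 0.699
gripper_force: 0.0
```

Run:
```python
from fit import *
c=snap('wrist'); print(c['s']['tcp_pos']); lids(c)
```

```text
[ 0.44460222 -0.38359205  0.0659757 ]
ls 0 0
lm 0 0
ll flange [ 443.7 -384.2] [83.2 83.4] 78.3 z 0.0108 knob [ 443.5 -384.2] [18.3 18.1] 73.7 z 0.0296 958
lo flange [ 472.9 -276.6] [57.4 57.3] 9.7 z 0.0108 knob [ 469.8 -277.8] [15.1 11.9] 6.4 z 0.029 504
```

{"op": "drive_tool", "data": {
  "plan": [
    [0.001, -0.001, 0.016, 0, 0, 0, 0.4],
    [0, 0, 0.014, 0, 0, 0, 0.4],
    [0, 0, 0.007, 0, 0, 0, 0.4],
    [0, 0, 0, 0, 0, 0, -1],
    [0, 0, 0, 0, 0, 0, -1],
    [0, 0, 0, 0, 0, 0, -1],
    [0, 0, 0, 0, 0, 0, -1],
    [0, 0, 0, 0, 0, 0, -1],
    [0, 0, 0, 0, 0, 0, -1],
    [0, 0, 0, 0, 0, 0, -1]
  ]
}}

```text
t: 19.75
tcp_pos: [0.4435, -0.3845, 0.0289]
tool_rot: [-0.0, 1.0, -0.0, 0.0]
force: [0.7, 0.3, 3.8]
finger_gap: 0.194
gripper_force: 39.3
```

{"op": "drive_tool", "data": {
  "plan": [
    [0, 0, -0.005, 0, 0, 0, -1],
    [0, 0, -0.015, 0, 0, 0, -1],
    [0, 0, -0.025, 0, 0, 0, -1],
    [0, 0, -0.03, 0, 0, 0, -1],
    [0, 0, -0.03, 0, 0, 0, -1],
    [0, 0, -0.025, 0, 0, 0, -1],
    [0, 0, -0.01, 0, 0, 0, -1],
    [0, 0, 0, 0, 0, 0, -1],
    [0, 0, 0, 0, 0, 0, -1]
  ]
}}

```text
t: 20.65
tcp_pos: [0.4427, -0.3836, 0.1677]
tool_rot: [-0.0, 1.0, 0.001, -0.0]
force: [0.4, -0.1, -2.0]
finger_gap: 0.193
gripper_force: 39.2
```

Run:
```python
from fit import *
c=snap('wrist'); print(c['s']['tcp_pos']); held(c,.042,-.017)
```

```text
[ 0.44270617 -0.38357518  0.1676752 ]
plane [-0.0014  0.0023 -0.0181]
held offset [0.0001 0.0007] 94 resid 0.0002
```

{"op": "drive_tool", "data": {
  "plan": [
    [0, 0.015, 0, 0, 0, 0, -1],
    [0, 0.032, 0, 0, 0, 0, -1],
    [0, 0.046, 0, 0, 0, 0, -1],
    [0, 0.047, 0, 0, 0, 0, -1],
    [0, 0.047, 0, 0, 0, 0, -1],
    [0, 0.047, 0, 0, 0, 0, -1],
    [0, 0.047, 0, 0, 0, 0, -1],
    [-0.005, 0.047, 0, 0, 0, 0, -1],
    [-0.015, 0.045, 0, 0, 0, 0, -1],
    [-0.023, 0.042, 0, 0, 0, 0, -1]
  ]
}}

```text
t: 21.7
tcp_pos: [0.4831, 0.0339, 0.1672]
tool_rot: [-0.0, 1.0, 0.001, -0.003]
force: [1.0, -1.6, -0.9]
finger_gap: 0.195
gripper_force: 39.3
```

{"op": "drive_tool", "data": {
  "plan": [
    [-0.026, 0.04, 0, 0, 0, 0, -1],
    [-0.026, 0.04, 0, 0, 0, 0, -1],
    [-0.025, 0.034, 0, 0, 0, 0, -1],
    [-0.015, 0.014, 0, 0, 0, 0, -1],
    [-0.0045, 0.006, 0.01, 0, 0, 0, -1],
    [0, 0, 0.03, 0, 0, 0, -1],
    [0, 0, 0.03, 0, 0, 0, -1],
    [0, 0, 0.02, 0, 0, 0, -1],
    [0, 0, 0.006, 0, 0, 0, -1],
    [0, 0, 0, 0, 0, 0, -1]
  ]
}}

```text
t: 22.7
tcp_pos: [0.5805, 0.1642, 0.0705]
tool_rot: [0.0, 1.0, -0.0, -0.003]
force: [0.1, -0.3, -0.8]
finger_gap: 0.193
gripper_force: 39.3
```

{"op": "drive_tool", "data": {
  "plan": [
    [0, 0, 0, 0, 0, 0, -1],
    [0, 0, 0, 0, 0, 0, -1]
  ]
}}

```text
t: 22.9
tcp_pos: [0.5833, 0.1647, 0.0735]
tool_rot: [0.0, 1.0, 0.0, 0.001]
force: [0.2, -0.5, -0.4]
finger_gap: 0.195
gripper_force: 39.3
```

{"op": "drive_tool", "data": {
  "plan": [
    [0.001, 0.0005, 0.004, 0, 0, 0, -1],
    [0, 0, 0.004, 0, 0, 0, -1],
    [0, 0, 0.003, 0, 0, 0, -1],
    [0, 0, 0.003, 0, 0, 0, -1],
    [0, 0, 0.003, 0, 0, 0, -1],
    [0, 0, 0, 0, 0, 0, -1],
    [0, 0, 0, 0, 0, 0, -1]
  ]
}}

```text
t: 23.6
tcp_pos: [0.5816, 0.1653, 0.0552]
tool_rot: [-0.0, 1.0, 0.0, -0.0]
force: [0.5, -0.6, -0.8]
finger_gap: 0.193
gripper_force: 39.3
```

{"op": "drive_tool", "data": {
  "plan": [
    [0, 0, 0.001, 0, 0, 0, -1],
    [0, 0, 0.0005, 0, 0, 0, -1],
    [0, 0, 0, 0, 0, 0, -1],
    [0, 0, 0, 0, 0, 0, -1]
  ]
}}

```text
t: 24.0
tcp_pos: [0.5817, 0.1654, 0.055]
tool_rot: [-0.0, 1.0, -0.0, 0.0]
force: [-2.3, -0.3, 7.3]
finger_gap: 0.191
gripper_force: 40.0
```

Contact, so it is seated. Release and lift.

{"op": "drive_tool", "data": {
  "plan": [
    [0, 0, 0, 0, 0, 0, -1],
    [0, 0, 0, 0, 0, 0, 0],
    [0, 0, 0, 0, 0, 0, 0],
    [0, 0, 0, 0, 0, 0, 0],
    [0, 0, 0, 0, 0, 0, 0],
    [0, 0, -0.01, 0, 0, 0, 0],
    [0, 0, -0.03, 0, 0, 0, 0],
    [0, 0, -0.04, 0, 0, 0, 0],
    [0, 0, -0.03, 0, 0, 0, 0],
    [0, 0, 0, 0, 0, 0, 0]
  ]
}}

```text
t: 25.0
tcp_pos: [0.5849, 0.1658, 0.1693]
tool_rot: [-0.0, 1.0, 0.001, 0.005]
force: [1.2, -0.0, 0.1]
finger_gap: 0.5
gripper_force: 0.0
```

Run:
```python
from fit import *
c=snap('wrist'); print(c['s']['tcp_pos'])
seated(c,.5823,.166,.0365,.05); dishes(c)
```

```text
[0.58494567 0.16575035 0.16925145]
seat [-0.0005 -0.0009  0.037 ] want 0.0365 ((581.9144897460938, 165.78024291992188), (82.86740112304688, 83.16636657714844), 1.8209329843521118)
ds [0.4486 0.1592] z 0.0457 3990 r med 0.0175
dm [0.4236 0.2959] z 0.0337 5059 r med 0.0286
dl [0.5834 0.166 ] z 0.0376 8268 r med 0.0305
do z 0.0323 1468 ((569.8004760742188, 306.83624267578125), (55.152103424072266, 79.1148452758789), 1.066330075263977)
```

The large lid is seated. Last is the oblong one.

{"op": "drive_tool", "data": {
  "plan": [
    [0.01, -0.012, 0, 0, 0, 0, 0.4],
    [0.025, -0.03, 0, 0, 0, 0, 0.4],
    [0.025, -0.04, 0, 0, 0, 0, 0.4],
    [0.025, -0.042, 0, 0, 0, 0, 0.4],
    [0.0125, -0.046, 0, 0, 0, 0, 0.4],
    [0, -0.048, 0, 0, 0, 0, 0.4],
    [0, -0.048, 0, 0, 0, 0, 0.4],
    [0, -0.048, 0, 0, 0, 0, 0.4],
    [0, -0.048, 0, 0, 0, 0, 0.4],
    [0, -0.044, 0, 0, 0, 0, 0.4]
  ]
}}

```text
t: 26.05
tcp_pos: [0.4831, -0.2425, 0.1627]
tool_rot: [0.0, 1.0, 0.001, -0.001]
force: [-0.0, -0.6, 0.3]
finger_gap: 0.703
gripper_force: 0.0
```

{"op": "drive_tool", "data": {
  "plan": [
    [0, -0.024, 0, 0, 0, 0, 0.4],
    [0, -0.009, 0.015, 0, 0, -5.1, 0.4],
    [0, 0, 0.03, 0, 0, -5.1, 0.4],
    [0, 0, 0.03, 0, 0, 0, 0.4],
    [0, 0, 0.02, 0, 0, 0, 0.4],
    [0, 0, 0, 0, 0, 0, 0.4],
    [0, 0, 0, 0, 0, 0, 0.4],
    [0, 0, 0, 0, 0, 0, 0.4]
  ]
}}

```text
t: 26.85
tcp_pos: [0.4847, -0.274, 0.0695]
tool_rot: [-0.089, 0.996, -0.0, 0.0]
force: [-0.3, 0.3, 0.1]
finger_gap: 0.701
gripper_force: 0.0
```

```bash
cat >> fit.py <<'E'
def toolyaw(c):
    from scipy.spatial.transform import Rotation as R
    M=R.from_quat(c['s']['tool_rot']).as_matrix(); return M,np.degrees(np.arctan2(M[1,1],M[0,1]))
E
python3 - <<'E'
from fit import *
c=snap('wrist'); M,a=toolyaw(c); print(c['s']['tcp_pos'],a); lids(c)
print('tool delta to lid',(M.T@(np.array([.4842,-.2743,.0285])-c['s']['tcp_pos'])).round(4))
E
```

```text
[ 0.48465106 -0.27397973  0.06951519] 100.21960186286697
ls 0 0
lm 0 0
ll 0 0
lo flange [ 484.9 -274.1] [80.4 56.2] 10.3 z 0.0108 knob [ 484.3 -274.4] [44.  10.9] 9.6 z 0.0294 1587
tool delta to lid [ 0.0005 -0.0002  0.041 ]
```

{"op": "drive_tool", "data": {
  "plan": [
    [0, 0, 0.016, 0, 0, 0, 0.4],
    [0, 0, 0.016, 0, 0, 0, 0.4],
    [0, 0, 0.009, 0, 0, 0, 0.4],
    [0, 0, 0, 0, 0, 0, -1],
    [0, 0, 0, 0, 0, 0, -1],
    [0, 0, 0, 0, 0, 0, -1],
    [0, 0, 0, 0, 0, 0, -1],
    [0, 0, 0, 0, 0, 0, -1],
    [0, 0, 0, 0, 0, 0, -1],
    [0, 0, 0, 0, 0, 0, -1]
  ]
}}

```text
t: 27.9
tcp_pos: [0.4848, -0.2743, 0.0286]
tool_rot: [-0.089, 0.996, -0.001, 0.001]
force: [0.5, -0.7, 6.4]
finger_gap: 0.113
gripper_force: 42.8
```

{"op": "drive_tool", "data": {
  "plan": [
    [0, 0, -0.005, 0, 0, 0, -1],
    [0, 0, -0.015, 0, 0, 0, -1],
    [0, 0, -0.025, 0, 0, 0, -1],
    [0, 0, -0.03, 0, 0, 0, -1],
    [0, 0, -0.03, 0, 0, 0, -1],
    [0, 0, -0.025, 0, 0, 0, -1],
    [0, 0, -0.01, 0, 0, 0, -1],
    [0, 0, 0, 0, 0, 0, -1],
    [0, 0, 0, 0, 0, 0, -1]
  ]
}}

```text
t: 28.8
tcp_pos: [0.4835, -0.2731, 0.1668]
tool_rot: [-0.089, 0.996, 0.001, -0.001]
force: [0.4, -1.1, -1.4]
finger_gap: 0.115
gripper_force: 42.0
```

{"op": "drive_tool", "data": {
  "plan": [
    [0, 0, 0, 0, 0, 4, -1],
    [0, 0, 0, 0, 0, 8.4, -1],
    [0, 0, 0, 0, 0, 8.4, -1],
    [0, 0, 0, 0, 0, 8.4, -1],
    [0, 0, 0, 0, 0, 8.4, -1],
    [0, 0, 0, 0, 0, 8.4, -1],
    [0, 0, 0, 0, 0, 8.4, -1],
    [0, 0, 0, 0, 0, 8.4, -1],
    [0, 0, 0, 0, 0, 8.4, -1],
    [0, 0, 0, 0, 0, 8.4, -1]
  ]
}}

```text
t: 29.8
tcp_pos: [0.4832, -0.2729, 0.1656]
tool_rot: [0.572, 0.82, 0.0, -0.002]
force: [0.6, 0.6, -1.4]
finger_gap: 0.114
gripper_force: 42.0
```

{"op": "drive_tool", "data": {
  "plan": [
    [0, 0, 0, 0, 0, 8.4, -1],
    [0, 0, 0, 0, 0, 7.6, -1],
    [0, 0, 0, 0, 0, 4, -1],
    [0, 0, 0, 0, 0, 0, -1],
    [0, 0, 0, 0, 0, 0, -1]
  ]
}}

```text
t: 30.3
tcp_pos: [0.4836, -0.2732, 0.1664]
tool_rot: [0.703, 0.711, -0.0, -0.001]
force: [0.9, 0.6, -0.8]
finger_gap: 0.116
gripper_force: 42.0
```

Run:
```python
from fit import *
c=snap('wrist','w5.png'); M,a=toolyaw(c); p=c['s']['tcp_pos']; print(p,a)
X=cloud(c).reshape(-1,3)-p
F=X[(abs(X[:,2]+.018)<.005)&(np.hypot(X[:,0],X[:,1])<.052)]
print(np.linalg.lstsq(np.c_[F[:,:2],np.ones(len(F))],F[:,2],rcond=None)[0].round(4),cv2.minAreaRect((F[:,:2]*1e3).astype(np.float32)))
```

```text
[ 0.48357533 -0.2732105   0.16641231] 0.6890506364901839
[-0.0101  0.0017 -0.0177] ((-1.4533443450927734, -0.7407379150390625), (56.22483444213867, 80.46446990966797), 0.5285952687263489)
```

View pics/w5.png

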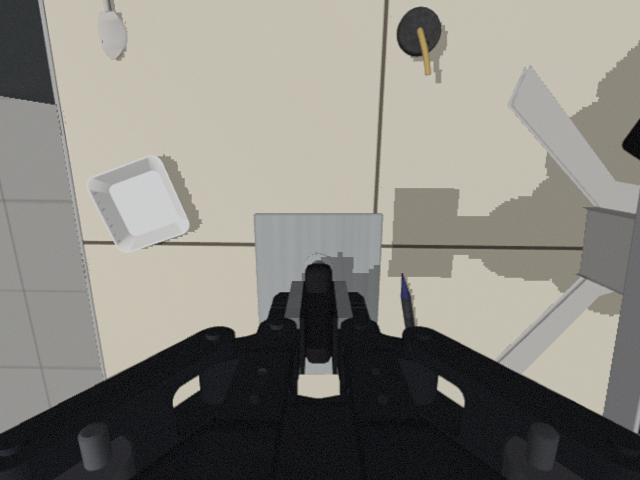

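The picture shows lid_oblong held square between the pads, its flange edges at (255–382, 213). I carry it close to its dish and measure the dish again in this tool orientation.

{"op": "drive_tool", "data": {
  "plan": [
    [0.015, 0, 0, 0, 0, 0, -1],
    [0.033, 0, 0, 0, 0, 0, -1],
    [0.046, 0, 0, 0, 0, 0, -1],
    [0.048, 0, 0, 0, 0, 0, -1],
    [0.048, 0, 0, 0, 0, 0, -1],
    [0.048, 0, 0, 0, 0, 0, -1],
    [0.048, 0, 0, 0, 0, 0, -1],
    [0.047, 0.008, 0, 0, 0, 0, -1],
    [0.045, 0.015, 0, 0, 0, 0, -1],
    [0.044, 0.02, 0, 0, 0, 0, -1]
  ]
}}

```text
t: 31.35
tcp_pos: [0.5208, 0.1516, 0.1678]
tool_rot: [0.703, 0.711, -0.001, -0.001]
force: [0.2, -1.4, -1.6]
finger_gap: 0.114
gripper_force: 42.0
```

{"op": "drive_tool", "data": {
  "plan": [
    [0.04, 0.02, 0, 0, 0, 0, -1],
    [0.022, 0.015, 0, 0, 0, 0, -1],
    [0.009, 0.007, 0, 0, 0, 0, -1],
    [0, 0, 0, 0, 0, 0, -1],
    [0, 0, 0, 0, 0, 0, -1],
    [0, 0, 0, 0, 0, 0, -1]
  ]
}}

```text
t: 31.95
tcp_pos: [0.5628, 0.2187, 0.1676]
tool_rot: [0.704, 0.71, -0.001, -0.0]
force: [1.0, 0.1, -0.8]
finger_gap: 0.113
gripper_force: 42.0
```

Run:
```python
from fit import *
c=snap('wrist','w6.png'); M,a=toolyaw(c); p=c['s']['tcp_pos']; print(p,a)
X=cloud(c).reshape(-1,3)
W=X[(abs(X[:,2]-.032)<.003)&(np.hypot(X[:,0]-.57,X[:,1]-.307)<.055)][:,:2]
def rect(W,p0,hx,hy):
    def f(p):
        a=p[2]; R=np.array([[np.cos(a),np.sin(a)],[-np.sin(a),np.cos(a)]]); q=abs((W-p[:2])@R.T)-[hx,hy]
        return np.where((q>0).all(1),np.hypot(*q.T),q.max(1))
    return least_squares(f,p0,loss='soft_l1',f_scale=.001).x
d=rect(W,[.57,.307,1.588],.037,.025); print('dish',d.round(4),np.degrees(d[2]),cv2.minAreaRect((W*1e3).astype(np.float32)))
Y=X-p; F=Y[(abs(Y[:,2]+.018)<.004)&(np.hypot(Y[:,0],Y[:,1])<.052)]
r=cv2.minAreaRect((F[:,:2]*1e3).astype(np.float32)); print('lid',r)
```

```text
[0.56277443 0.21873002 0.1675827 ] 0.5279566648591046
dish [0.5701 0.3069 1.5837] 90.74056230389618 ((570.1638793945312, 307.2511901855469), (54.854862213134766, 78.45052337646484), 0.8573955297470093)
lid ((-1.4623260498046875, -0.7339134216308594), (56.275909423828125, 80.32029724121094), 0.6278887987136841)
```

View pics/w6.png

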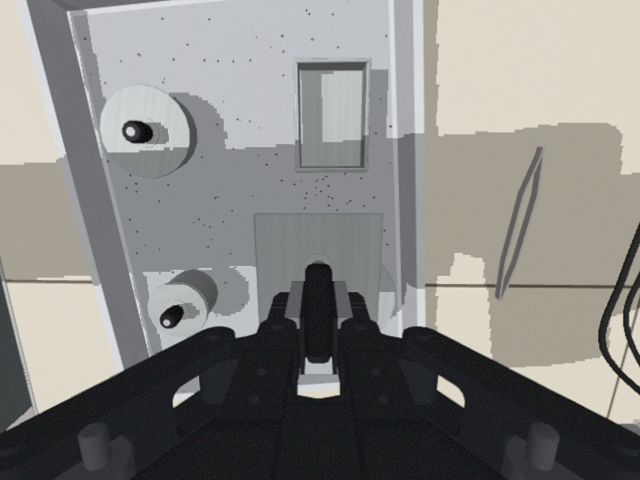

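The picture shows the oblong dish at (332,115), square to the held lid. The seated small and medium lids are lying flat.

{"op": "drive_tool", "data": {
  "plan": [
    [0.012, 0.001, 0, 0, 0, 0, -1],
    [0.03, 0.003, 0, 0, 0, 0, -1],
    [0.03, 0.003, 0, 0, 0, 0, -1],
    [0.017, 0.0025, 0.01, 0, 0, 0, -1],
    [0, 0, 0.03, 0, 0, 0, -1],
    [0, 0, 0.03, 0, 0, 0, -1],
    [0, 0, 0.02, 0, 0, 0, -1],
    [0, 0, 0.004, 0, 0, 0, -1],
    [0, 0, 0, 0, 0, 0, -1],
    [0, 0, 0, 0, 0, 0, -1]
  ]
}}

```text
t: 33.0
tcp_pos: [0.5733, 0.3094, 0.0747]
tool_rot: [0.703, 0.711, 0.001, 0.0]
force: [-0.2, 0.5, -0.4]
finger_gap: 0.113
gripper_force: 42.0
```

{"op": "drive_tool", "data": {
  "plan": [
    [0, 0, 0, 0, 0, 0, -1]
  ]
}}

```text
t: 33.1
tcp_pos: [0.5736, 0.3095, 0.0753]
tool_rot: [0.703, 0.711, 0.001, 0.001]
force: [-0.8, -0.7, -0.9]
finger_gap: 0.118
gripper_force: 42.0
```

{"op": "drive_tool", "data": {
  "plan": [
    [-0.0015, -0.002, 0.004, 0, 0, 0, -1],
    [0, 0, 0.003, 0, 0, 0, -1],
    [0, 0, 0, 0, 0, 0, -1],
    [0, 0, 0, 0, 0, 0, -1],
    [0, 0, 0, 0, 0, 0, -1]
  ]
}}

```text
t: 33.6
tcp_pos: [0.5706, 0.3078, 0.0669]
tool_rot: [0.703, 0.711, 0.0, 0.0]
force: [0.2, 0.2, -1.3]
finger_gap: 0.114
gripper_force: 42.0
```

{"op": "drive_tool", "data": {
  "plan": [
    [0, 0.0005, 0.004, 0, 0, 0, -1],
    [0, 0, 0.003, 0, 0, 0, -1],
    [0, 0, 0.003, 0, 0, 0, -1],
    [0, 0, 0.003, 0, 0, 0, -1],
    [0, 0, 0, 0, 0, 0, -1],
    [0, 0, 0, 0, 0, 0, -1]
  ]
}}

```text
t: 34.2
tcp_pos: [0.5709, 0.3077, 0.0536]
tool_rot: [0.703, 0.711, -0.0, -0.0]
force: [0.6, 0.3, -1.2]
finger_gap: 0.112
gripper_force: 42.0
```

{"op": "drive_tool", "data": {
  "plan": [
    [0, 0, 0.001, 0, 0, 0, -1],
    [0, 0, 0.0005, 0, 0, 0, -1],
    [0, 0, 0, 0, 0, 0, -1],
    [0, 0, 0, 0, 0, 0, -1]
  ]
}}

```text
t: 34.6
tcp_pos: [0.5711, 0.3078, 0.0527]
tool_rot: [0.703, 0.711, 0.0, 0.0]
force: [-0.4, -0.2, 2.5]
finger_gap: 0.113
gripper_force: 42.4
```

Contact. Release, lift clear, and check all four lids.

{"op": "drive_tool", "data": {
  "plan": [
    [0, 0, 0, 0, 0, 0, 0],
    [0, 0, 0, 0, 0, 0, 0],
    [0, 0, 0, 0, 0, 0, 0],
    [0, 0, 0, 0, 0, 0, 0],
    [0, 0, -0.01, 0, 0, 0, 0],
    [0, 0, -0.03, 0, 0, 0, 0],
    [0, 0, -0.04, 0, 0, 0, 0],
    [0, 0, -0.04, 0, 0, 0, 0],
    [-0.03, 0, -0.03, 0, 0, 0, 0],
    [-0.04, 0, 0, 0, 0, 0, 0]
  ]
}}

```text
t: 35.6
tcp_pos: [0.5751, 0.2395, 0.2087]
tool_rot: [0.702, 0.712, 0.006, 0.003]
force: [0.6, -1.5, 0.4]
finger_gap: 0.5
gripper_force: 0.0
```

{"op": "drive_tool", "data": {
  "plan": [
    [-0.04, -0.03, 0, 0, 0, 0, 0],
    [-0.03, -0.03, 0, 0, 0, 0, 0],
    [-0.01, -0.01, 0, 0, 0, 0, 0],
    [0, 0, 0, 0, 0, 0, 0],
    [0, 0, 0, 0, 0, 0, 0]
  ]
}}

```text
t: 36.1
tcp_pos: [0.5038, 0.1572, 0.2032]
tool_rot: [0.704, 0.711, 0.001, 0.001]
force: [0.5, -0.3, 0.7]
finger_gap: 0.503
gripper_force: 0.0
```

Run:
```python
from fit import *
for n in('wrist','scene'):
    c=snap(n,n+'9.png'); print(n,c['s']['tcp_pos'],c['s']['qd'].round(3))
    for a in((.4491,.1596,.0445,.035),(.4335,.2952,.0325,.042),(.5823,.166,.0365,.05),(.570,.307,.0345,.053)): seated(c,*a)
```

```text
wrist [0.50379843 0.15721979 0.20322934] [ 0.015  0.018 -0.027 -0.001 -0.002 -0.   ]
seat [-0.0026 -0.0029  0.0451] want 0.0445 ((449.65130615234375, 159.20431518554688), (46.86814498901367, 47.13919448852539), 73.97515869140625)
seat [-0.0008  0.0018  0.0331] want 0.0325 ((434.124267578125, 294.5020751953125), (65.04472351074219, 65.10874938964844), 38.91314697265625)
seat [-0.0005 -0.001   0.0371] want 0.0365 ((581.8168334960938, 165.8214874267578), (82.52913665771484, 83.03883361816406), 19.23027992248535)
seat [-0.0003  0.0012  0.0348] want 0.0345 ((569.4642944335938, 299.8394775390625), (56.387264251708984, 65.24201965332031), 0.6671555638313293)
scene [0.50414034 0.15759762 0.2030543 ] [ 0.011  0.012 -0.009 -0.     0.001 -0.001]
seat [0.0054 0.0189 0.0451] want 0.0445 ((446.6885986328125, 157.3505401611328), (47.20206069946289, 45.983036041259766), 38.715545654296875)
seat [0.0089 0.0074 0.0329] want 0.0325 ((431.9422607421875, 291.8825378417969), (69.39483642578125, 63.58962631225586), 47.45112228393555)
seat [0.0022 0.0056 0.0368] want 0.0365 ((581.0986328125, 165.30868530273438), (85.6817855834961, 83.20341491699219), 30.849319458007812)
seat [-0.006   0.0035  0.0344] want 0.0345 ((568.0504760742188, 305.2120056152344), (62.2126579284668, 82.70799255371094), 1.1329838037490845)
```

View pics/wrist9.png

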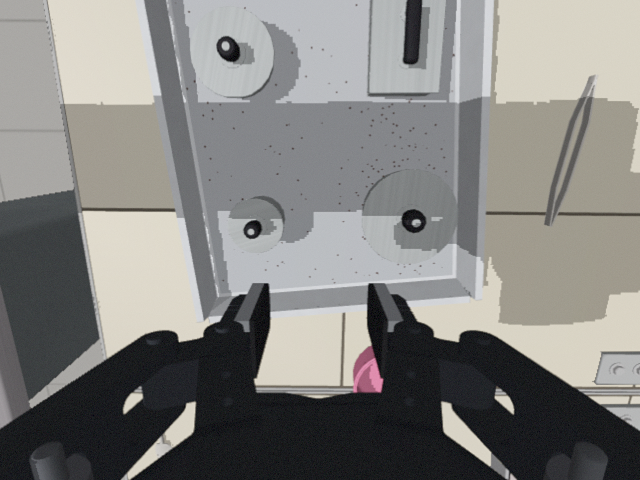

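All four lids lie flat on their dishes at seated height: medium at (232,50), oblong at (405,45), small at (256,225) and large at (410,217). The arm is clear.

```bash
python3 -c "
from station import manip; print(manip.sign_off())"
```

```text
the job is handed in; nothing more can be done
None
```

All four lids are on their matching dishes; the final camera check showed them flat, with flange heights within about 1 mm of fully seated. The job was handed in after about 36 s of robot time, and no verdict was returned.

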